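# Clamp a plaster penguin in the rack clamp

### The arm

A 6-joint arm with a two-finger parallel gripper is mounted at the origin on the work surface. World frame = base frame: x ahead of the robot, y to its left, z up, the work surface at z = 0. Lengths are in m, angles in rad, forces in N, time in s.
With the tool pointing down it reaches from about 0.375 to 0.975 m from the base axis. Payload 3.8 kg.
Tool frame: the origin (TCP) lies on the centre line of the jaws, within the pads' length; the fingertips stand 14 mm ahead of it and the grasp point (between the pads) lies 5 mm behind it; z points along the fingers, y is the line along which they close (so a half turn about z gives the same grasp; the last joint's range is limited). The gripper opens to 85 mm and grips with 20 to 120 N. Pads are 22 mm wide; open, the fingers measure 114 mm over their backs; the gripper's body (76 mm by 85 mm) begins 54 mm behind the grasp point. The pads swing forward as they close: fully open they stand 13 mm farther back than shut.
Start: joints at [-1.378, 0.264, 1.604, -0, 1.274, -0.037], TCP at [0.154, -0.657, 0.245] pointing down, gripper open.
Joint ranges: [-2.63, 2.63], [-0.94, 2.18], [0.31, 2.57], [-1.31, 4.45], [0, 2.66], [-2.55, 2.55]. Speed limits (rad/s): [2.57, 2.57, 3.14, 3.14, 3.14, 3.14].

### API

Orientations are given as a rotation vector (axis times angle).
In Python, from workcell import bot, eyes, spot_in gives the robot as it stands.
- The arm moves only by the tool carry_out, never from a script. Its argument "series" is text: rows parted by semicolons, each of 4 numbers parted by spaces: the shift along the world's x, y, z in m, then the turn about the world's z in degrees. In form: tx ty tz roll; .... A call has 1 to 20 rows; each row shifts and turns the commanded pose from where the row before left it; what a row does not reach is not made up. A row lasts 1/8 s, in which the tool goes at most 62.5 mm and 10.7 degrees, less where a joint would pass 70% of its speed; a pose out of reach is approached as far as the arm can. A call is refused whole if a number of a shift passes 0.0625 or a number of a turn 10.7, either way. A call with a gripper value outside its range is refused whole. "jaw" is the gripper command: -1 is shut, 1 is fully open, values between are in proportion, set as the call begins (left out, the last holds). The fingers move at their own pace and stop on an object; "grip_force" is the grip in N (left out, the last holds). Time passes only in rows, so rows that do not move let the fingers close. It gives the time, the measured TCP pose, the force, the opening and the grip force at its end, in the units of the state.
- bot.read_state(): the state, without advancing time (a new reading comes with each control period).
- eyes.read_camera(name): name is "scene" or "top" or "wrist"; returns (picture, depth): 400x640x3 uint8, blue, green, red; 400x640 float32, m along the optical axis (not along the pixel's ray), 0 where there is no reading.
- eyes.get_calibration(name): a dict with "K" (3x3 intrinsics, pixels), "distortion" ([k1, k2, p1, p2, k3] as OpenCV has them; the pictures are not rectified), "position" and "rotation" of the camera in the world; the wrist camera has in their place "T_tool_cam" (4x4, takes a point from camera to tool coordinates, whose origin is the TCP and whose axes are the flange's). Camera axes: x right, y down, z forward; pixel columns grow to the right and rows downward; lengths in m; the calibration is good to about 2 mm. A picture is of the moment at which its call begins: read the wrist's pose just before it. get_calibration takes no time and is no camera call.
- bot.finish_job(): hands the job in; it is judged then, once.
Trained networks look in the newest picture that a camera, given by its name, has taken for a name from the list of things; names that differ only in an ending like _2 or _b are one class to them, and where a whole thing is asked for, a point or a joint stands for the part that bears it (a point fixed in the world has none). Each returns a list of dicts, best first, with "score" (0 to 1); they miss things now and then, are a little off and sometimes report something else, mostly with a low value. They report only what shows in the picture. A call takes as long as a camera call.
- spot_in(camera, target): "rect" ([centre column, centre row, width, height] in pixels, round what is visible of it).
The state is a dict: "time": time; "q": joint angles; "joint_vel": joint speeds; "joint_torque": joint torques, N m; "tool_pos": TCP position; "tcp_rot": TCP orientation; "wrist_force": force on the tool from outside, world axes, zero at the start; "torque": the same for the moment, N m; "width": opening from 0.0 (shut) to 1.0 (fully open); "grip_force": force on a finger pad.
Only numpy, scipy, OpenCV 4.12 (cv2) and the standard library are available. Lean on these libraries where they do the work, as an engineer would, in place of code of your own. Each camera call takes 0.05 s, during which the arm holds its last target. There are 200 camera calls.

### The job

Stand the plaster penguin upright on the bed of the clamp, its plinth square and central between the two jaws, and let go of it. Then take the crank by its loose grip sleeve and, keeping hold of the sleeve, wind it clockwise until the jaws nip the plinth with about 15 newtons: below 10 it can slip, and above 25 the plaster cracks. Let go, leaving the penguin clamped and the other things on the table where they are.

Things in the scene. Friction and masses are not known exactly. Their poses are not given: they have to be found in the camera images.
- cast_mid (a point): Plaster penguin, 99 mm high, 0.3 kg, on a plinth 50 mm along its x, 60 mm along its y, 30 mm high. Point on its upright centre line, 50 mm above the underside; z up. Body round: 42 to 44 mm across from 37 to 67 mm up, 29 mm neck at 78 mm; beak to its -y. The plinth's 60 mm length goes between the jaws (its y along the clamp's y, either way round).
- clamp: Grey bench clamp, fixed. Origin on the table, on the centre line; y runs from crank end to tail stop, z up. Base plate 120 mm wide (x), y -260 to +180 mm; its top, the bed, is 12 mm above the table. Jaws 90 mm wide, centred, tops 42 mm above the table. Tail stop's face at about y = +100 mm, up to 8 mm either way: set by hand, not measured. Gearbox 85 x 100 x 50 mm around y = -180 mm.
- jaw: The sliding jaw; origin on the centre line, at bed height, in the front (+y) face of its rubber pad (80 mm wide, 27 mm high) while unloaded. Moves along the clamp's +y by 16 mm per radian of crank. The pad is stiffly sprung: it yields 1 mm per 6 N of clamping force and bottoms at 6 mm.
- bed (a point): Point on the bed's surface (12 mm above the table), clamp axes, on the centre line 75 mm short of the nominal tail face: a good place for the centre of the plinth's underside. The jaws' opening at the start is 0.128 to 0.158 m, so there is room all round the plinth.
- crank_axis (a point): Point on the crank's upright axis, at the height of the middle of the grip sleeve (93 mm above the table); clamp axes.
- sleeve_mid (a point): Middle of the grip sleeve: an upright black cylinder 24 mm in diameter and 52 mm long (67 to 119 mm above the table) that spins freely on the crank's pin, 65 mm from the crank's axis. The steel crank arm lies directly below it (top 66 mm above the table).
- crank (a joint): Crank angle, rad, growing clockwise seen from above, which closes the jaw; at 0 the sleeve is on the axis's -y side (clamp). Range -0.2 to 7.2; starts at 0 to 0.8; the plinth is nipped at about 5.1 to 6.2. Steady turning takes 0.4 N m friction (6 N at the sleeve), which also holds the crank where it is left; each newton of clamping adds 0.016 N m (15 N: 3.7 N more at the sleeve).
- seal_mid (a point): Bystander: plaster cast of a reclining seal on a 60 x 100 mm slab, 75 mm high; point 30 mm above its underside.
- disc_mid (a point): Bystander: grey round sanding disc with a steel hub, 110 mm across, 22 mm high; point 10 mm above the table.
- pipe_mid (a point): Bystander: upright piece of dark pipe, 60 mm across, 90 mm high; point at its centre.

How it is judged:
By the outcome, as a careful person would: the job done as asked, in the order asked, and still so for the second after the job is handed in, with the robot touching nothing.
It also fails if it takes over 72 s, if anything falls off the work surface, if the arm or the gripper's body presses on something with over 40 N, if the wrist force passes 120 N, or if a joint passes its speed limit or range.

## Working session

There is one attempt and no reset: what is moved stays moved. The work goes in short steps, Python scripts to look and compute and a tool call to move; the robot and the scene stay as the last step left them, time stands still between calls to the robot, and variables do not carry over. Pictures are saved under pics/ and viewed, at most 10 in all, crops included, and the job is handed in when it is done.

Besides the shell and the picture viewer there is one more tool, called after "Emit:" as name(argument=value, ...) on one line, values as JSON. carry_out: Moves the arm, as the interface text tells. Its arguments: {"type":"object","properties":{"series":{"type":"string"},"jaw":{"type":"number"},"grip_force":{"type":"number"}},"required":["series"]}

```bash
mkdir -p pics; ls; cat > h.py <<'E'
import numpy as np, cv2
from workcell import bot, eyes, spot_in
from scipy.spatial.transform import Rotation as R
def cloud(name):
    s=bot.read_state(); im,d=eyes.read_camera(name); c=eyes.get_calibration(name)
    K=np.array(c["K"]);D=np.array(c["distortion"])
    v,u=np.mgrid[0:400,0:640]
    p=cv2.undistortPoints(np.stack([u,v],-1).reshape(-1,1,2).astype(np.float64),K,D).reshape(400,640,2)
    P=np.dstack([p*d[...,None],d])
    if name=="wrist":
        T=np.eye(4);T[:3,:3]=R.from_rotvec(s["tcp_rot"]).as_matrix();T[:3,3]=s["tool_pos"]
        T=T@np.array(c["T_tool_cam"])
    else:
        T=np.eye(4);r=np.array(c["rotation"]);T[:3,:3]=r if r.shape==(3,3) else R.from_rotvec(r).as_matrix();T[:3,3]=c["position"]
    W=P@T[:3,:3].T+T[:3,3]; W[d<=0]=np.nan
    return im,W
E
python3 - <<'E'
from h import *
print(bot.read_state())
for n in("scene","top"):
    im,W=cloud(n);np.save(f"{n}.npy",W);cv2.imwrite(f"pics/{n}1.png",im)
    print(n,eyes.get_calibration(n)["position"],np.round(eyes.get_calibration(n)["rotation"],3).tolist())
    for t in("cast_mid","clamp","jaw","sleeve_mid","seal_mid","disc_mid","pipe_mid"):
        for r in spot_in(n,t)[:2]: print(t,r)
E
```

```text
pics
{'time': 0.0, 'q': array([-1.37788417e+00,  2.64763644e-01,  1.60538359e+00, -2.82257971e-05,
        1.27369418e+00, -3.68679378e-02]), 'joint_vel': array([-0.00074821,  0.00102441,  0.00088987,  0.00060626, -0.00138375,
       -0.00019542]), 'joint_torque': array([ 6.73573504e-04, -5.15110517e+01, -3.67312610e+01, -4.35618367e-04,
        1.30118037e-02,  1.66676838e-06]), 'tool_pos': array([ 0.15361594, -0.65656582,  0.24394974]), 'tcp_rot': array([-3.11865481e+00, -3.59900366e-01,  3.17346600e-04]), 'wrist_force': array([-0.02976449, -0.1400478 ,  0.12385131]), 'torque': array([ 0.00895385, -0.01574703, -0.01689759]), 'grip_force': 0.0, 'width': 1.0036405556122572}
scene [1.11954943 0.71447345 0.70101646] [-0.816, -2.452, 1.243]
cast_mid {'rect': [430.5, 254.7, 30.3, 37.3], 'score': 0.64}
clamp {'rect': [326.4, 188.6, 128.1, 99.9], 'score': 0.6}
jaw {'rect': [315.1, 184.8, 28.9, 23.3], 'score': 0.8}
seal_mid {'rect': [387.7, 293.6, 56.6, 50.6], 'score': 0.83}
disc_mid {'rect': [251.7, 218.6, 37.2, 22.6], 'score': 0.75}
pipe_mid {'rect': [315.6, 251.8, 21.1, 44.5], 'score': 0.79}
top [0.43685514 0.04602203 1.002383  ] [-2.185, 2.001, -0.224]
cast_mid {'rect': [205.5, 253.1, 36.2, 26.6], 'score': 0.82}
clamp {'rect': [204.2, 256.9, 33.7, 27.3], 'score': 0.71}
clamp {'rect': [381.5, 253.8, 207.2, 70.7], 'score': 0.66}
jaw {'rect': [396.2, 249.2, 42.4, 44.9], 'score': 0.85}
sleeve_mid {'rect': [471.4, 254.9, 15.8, 11.5], 'score': 0.48}
seal_mid {'rect': [204.1, 186.8, 50.1, 25.7], 'score': 0.7}
disc_mid {'rect': [393.5, 163.4, 44.0, 43.6], 'score': 0.85}
pipe_mid {'rect': [289.5, 165.9, 27.2, 36.6], 'score': 0.57}
pipe_mid {'rect': [397.7, 250.7, 39.6, 44.8], 'score': 0.19}
```

```bash
python3 - <<'E'
import cv2,numpy as np
a=cv2.imread("pics/top1.png")[130:310,170:510]; a=cv2.resize(a,None,fx=2.3,fy=2.3,interpolation=cv2.INTER_CUBIC); cv2.imwrite("pics/topc.png",a)
a=cv2.imread("pics/scene1.png")[130:330,220:470]; a=cv2.resize(a,None,fx=2.9,fy=2.9,interpolation=cv2.INTER_CUBIC); cv2.imwrite("pics/scenec.png",a)
W=np.load("top.npy")
for n,u,v in(("cast",205,253),("clampfar",480,254),("clampnear",285,254),("jaw",396,249),("sleeve",471,255),("seal",204,187),("disc",393,163),("pipe",289,166)): print(n,W[v,u].round(3))
W=np.load("scene.npy")
for n,u,v in(("cast",430,250),("jaw",315,185),("seal",388,290),("pipe",315,240)): print(n,W[v,u].round(3))
E
```

```text
cast [0.514 0.303 0.066]
clampfar [ 0.558 -0.286  0.119]
clampnear [0.534 0.13  0.011]
jaw [ 0.566 -0.125  0.03 ]
sleeve [ 0.555 -0.268  0.116]
seal [0.669 0.334 0.047]
disc [ 0.777 -0.11   0.02 ]
pipe [0.753 0.144 0.001]
cast [0.535 0.328 0.071]
jaw [ 0.569 -0.095  0.044]
seal [0.688 0.347 0.055]
pipe [0.722 0.121 0.057]
```

View pics/topc.png

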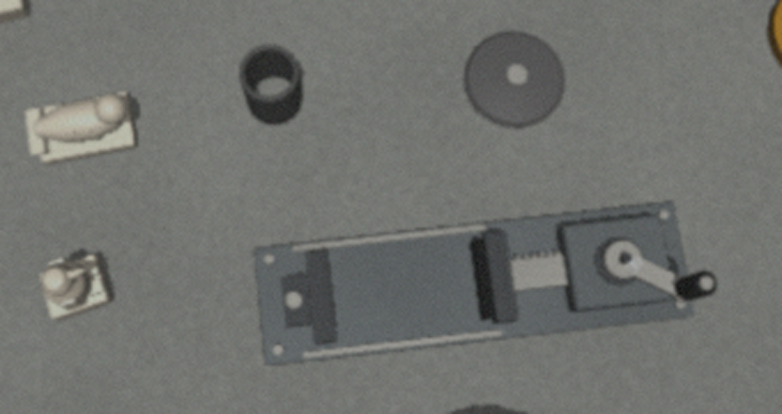

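View pics/scenec.png

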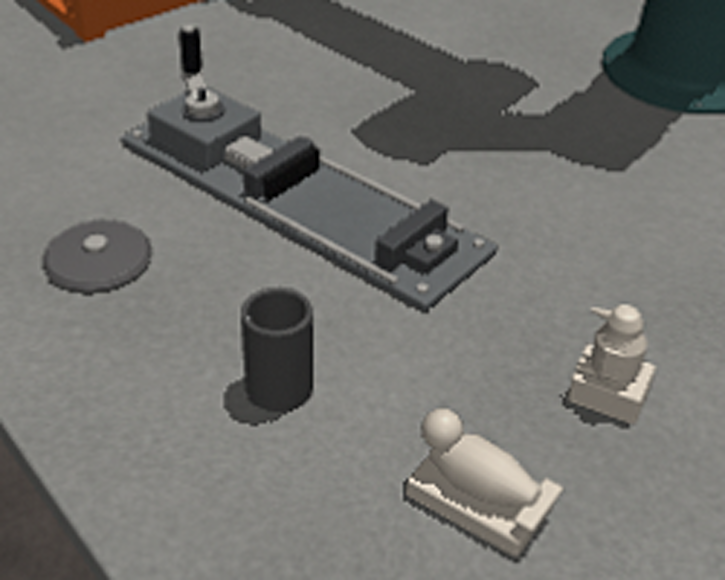

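The pictures show the penguin already upright at about (70,285) in the top crop. The clamp runs along −y, with its tail stop at (320,295), jaw at (490,275), and sleeve at (700,285). The seal, pipe and disc are on the +x side. Next I'll fit geometry.

```bash
cat > fit.py <<'E'
from h import *
def rect(P):
    (c,(w,h),a)=cv2.minAreaRect((P[:,:2]*1000).astype(np.float32)); return np.round(c,1),round(w,1),round(h,1),round(a,1)
def axis(xy): # centre & direction from box
    return cv2.boxPoints(cv2.minAreaRect((xy*1000).astype(np.float32))).round(1).tolist()
E
python3 - <<'E'
from fit import *
for n in("top","scene"):
    W=np.load(n+".npy").reshape(-1,3); W=W[~np.isnan(W[:,0])]
    z=W[:,2]
    tb=W[(abs(W[:,0]-.6)<.25)&(abs(W[:,1])<.4)&(abs(z)<.006)];print(n,"table z",np.median(tb[:,2]))
    near=lambda c,r:np.hypot(W[:,0]-c[0],W[:,1]-c[1])<r
    P=W[near((.515,.31),.07)]
    for lo,hi in((.012,.034),(.024,.034),(.036,.068),(.068,.085),(.085,.105)):
        Q=P[(P[:,2]>lo)&(P[:,2]<hi)]
        if len(Q)>4: print(n,lo,hi,len(Q),rect(Q),axis(Q[:,:2]))
    Q=W[(abs(W[:,0]-.56)<.12)&(W[:,1]>-.31)&(W[:,1]<.2)&(z>.008)&(z<.016)]
    # despeckle
    print("plate",len(Q),rect(Q),axis(Q[:,:2]))
    Q=W[(abs(W[:,0]-.56)<.12)&(W[:,1]>-.31)&(W[:,1]<.2)&(z>.038)&(z<.046)]
    for lo,hi in((-.2,0),(0.02,.2)):
        q=Q[(Q[:,1]>lo)&(Q[:,1]<hi)];print("jaw",len(q),rect(q) if len(q)>3 else 0)
    Q=W[(abs(W[:,0]-.56)<.12)&(W[:,1]>-.36)&(W[:,1]<-.12)]
    for lo,hi in((.055,.066),(.075,.112),(.114,.125)):
        q=Q[(Q[:,2]>lo)&(Q[:,2]<hi)];print(lo,len(q),rect(q) if len(q)>3 else 0)
E
```

```text
top table z 0.00013999914361595422
top 0.012 0.034 218 (array([514.4, 322.2]), 50.6, 60.9, 24.3) [[478.79998779296875, 339.5], [503.8999938964844, 284.1000061035156], [550.0, 304.8999938964844], [524.9000244140625, 360.3999938964844]]
top 0.024 0.034 177 (array([514.6, 322.3]), 50.3, 60.7, 24.1) [[479.20001220703125, 339.79998779296875], [504.0, 284.29998779296875], [549.9000244140625, 304.8999938964844], [525.0999755859375, 360.29998779296875]]
top 0.036 0.068 115 (array([516. , 316.1]), 43.2, 51.7, 53.1) [[482.29998779296875, 314.29998779296875], [523.7000122070312, 283.20001220703125], [549.7000122070312, 317.79998779296875], [508.29998779296875, 348.8999938964844]]
top 0.068 0.085 119 (array([514.3, 321.4]), 36.8, 40.5, 74.4) [[489.8999938964844, 309.1000061035156], [528.9000244140625, 298.20001220703125], [538.7999877929688, 333.70001220703125], [499.79998779296875, 344.6000061035156]]
top 0.085 0.105 158 (array([513.6, 316.3]), 37.4, 28.2, 83.5) [[497.5, 299.3999938964844], [525.5, 296.20001220703125], [529.7999877929688, 333.29998779296875], [501.79998779296875, 336.5]]
plate 
[... 1281 characters left out ...]
877929688, 349.70001220703125]]
scene 0.085 0.105 115 (array([521.2, 318. ]), 22.3, 40.1, 30.5) [[501.3999938964844, 329.6000061035156], [521.7000122070312, 295.1000061035156], [541.0, 306.3999938964844], [520.5999755859375, 341.0]]
plate 1819 (array([556.8, -80.6]), 125.4, 442.9, 11.4) [[451.70001220703125, 124.0999984741211], [539.0999755859375, -310.1000061035156], [662.0, -285.3999938964844], [574.5999755859375, 148.89999389648438]]
jaw 252 (array([ 567.2, -142.3]), 93.0, 125.9, 9.6)
jaw 171 (array([525.6,  72.8]), 91.3, 24.5, 11.6)
0.055 61 (array([ 582.3, -238.6]), 57.2, 87.7, 7.5)
0.075 76 (array([ 577.1, -247.1]), 72.8, 22.0, 62.2)
0.114 35 (array([ 561.1, -276. ]), 22.1, 23.3, 67.9)
```

Emit:
carry_out(series="0.0387 0.0452 0 5.05;0.0387 0.0452 0 5.05;0.0387 0.0452 0 5.05;0.0387 0.0452 0 5.05;0.0387 0.0452 0 5.05;0.0387 0.0452 0 5.05;0.0387 0.0452 0 5.05;0.0387 0.0452 0 5.05;0.0387 0.0452 0 5.05;0.0387 0.0452 0 5.05;0.0387 0.0452 0 5.05;-0.0072 0.0537 0 5.05;-0.0072 0.0537 0 5.05;-0.0072 0.0537 0 5.05;-0.0072 0.0537 0 5.05;-0.0072 0.0537 0 5.05;-0.0072 0.0537 0 5.05;-0.0072 0.0537 0 5.05;-0.0072 0.0537 0 5.05;-0.0072 0.0537 0 5.05", jaw=1)

```text
time: 3.3
tool_pos: [0.5143, 0.325, 0.2456]
tcp_rot: [1.703, 2.639, 0.001]
wrist_force: [-0.3, -0.1, 0.8]
width: 1.0
grip_force: 0.0
```

Emit:
carry_out(series="0 0 0 0;0 0 0 0;0 0 0 0")

```text
time: 3.68
tool_pos: [0.5149, 0.322, 0.2452]
tcp_rot: [1.709, 2.636, -0.001]
wrist_force: [-0.5, -0.1, -0.0]
width: 0.999
grip_force: 0.0
```

```bash
python3 - <<'E'
from fit import *
im,W=cloud("wrist");cv2.imwrite("pics/w1.png",im)
W=W.reshape(-1,3);W=W[~np.isnan(W[:,0])];z=W[:,2]
s=bot.read_state();M=R.from_rotvec(s["tcp_rot"]).as_matrix();print(s["tool_pos"].round(4),M.round(3).tolist(),s["q"].round(2),s["wrist_force"])
P=W[np.hypot(W[:,0]-.515,W[:,1]-.323)<.07]
for lo,hi in((-.01,.008),(.012,.034),(.025,.036),(.04,.065),(.068,.085),(.085,.105)):
    Q=P[(P[:,2]>lo)&(P[:,2]<hi)];print(lo,hi,len(Q),np.median(Q[:,2]) if len(Q) else 0,rect(Q) if len(Q)>4 else 0)
# clamp details from top
W=np.load("top.npy").reshape(-1,3);W=W[~np.isnan(W[:,0])]
a=np.radians(11.3);o=np.array([.549,-.0415]);ex=np.array([np.cos(a),np.sin(a)]);ey=np.array([-np.sin(a),np.cos(a)])
d=W[:,:2]-o;c=np.c_[d@ex,d@ey,W[:,2]]
for n,m in(("slide",(abs(c[:,0])<.06)&(abs(c[:,1]+.045)<.06)&(c[:,2]>.036)&(c[:,2]<.047)),("tail",(abs(c[:,0])<.06)&(abs(c[:,1]-.11)<.03)&(c[:,2]>.036)&(c[:,2]<.047)),("gbox",(abs(c[:,0])<.06)&(abs(c[:,1]+.18)<.06)&(c[:,2]>.05)&(c[:,2]<.065)),("hub",(np.hypot(c[:,0],c[:,1]+.18)<.02))):
    q=c[m];print(n,len(q),np.percentile(q,[1,50,99],axis=0).round(4).tolist())
E
```

```text
[0.515  0.3219 0.2453] [[-0.408, 0.913, 0.0], [0.913, 0.408, -0.0], [-0.0, -0.0, -1.0]] [ 0.52  0.14  1.75 -0.    1.25  0.1 ] [-0.56291453  0.47319614  0.7590153 ]
-0.01 0.008 8309 -3.66978690112818e-05 (array([514.9, 323.1]), 139.4, 139.3, 31.8)
0.012 0.034 890 0.029617797974084675 (array([513.4, 323.3]), 49.1, 60.1, 25.3)
0.025 0.036 847 0.029752276594757876 (array([513.4, 323.2]), 49.1, 60.2, 25.3)
0.04 0.065 216 0.05412709045802791 (array([507.6, 336. ]), 48.3, 14.7, 24.6)
0.068 0.085 639 0.07153333201737533 (array([513.7, 322.9]), 42.3, 40.4, 66.3)
0.085 0.105 867 0.0942352483617066 (array([513.2, 318.1]), 39.1, 28.7, 85.0)
slide 530 [[-0.0439, -0.0751, 0.0367], [-0.0008, -0.0597, 0.0415], [0.0434, -0.0412, 0.0458]]
tail 386 [[-0.0444, 0.1054, 0.0375], [-0.0011, 0.1163, 0.042], [0.0436, 0.1272, 0.046]]
gbox 807 [[-0.0412, -0.2271, 0.05], [-0.0001, -0.1714, 0.0518], [0.0406, -0.1319, 0.0649]]
hub 258 [[-0.018, -0.1976, 0.0523], [-0.0013, -0.1767, 0.0661], [0.0171, -0.1608, 0.0795]]
```

View pics/w1.png

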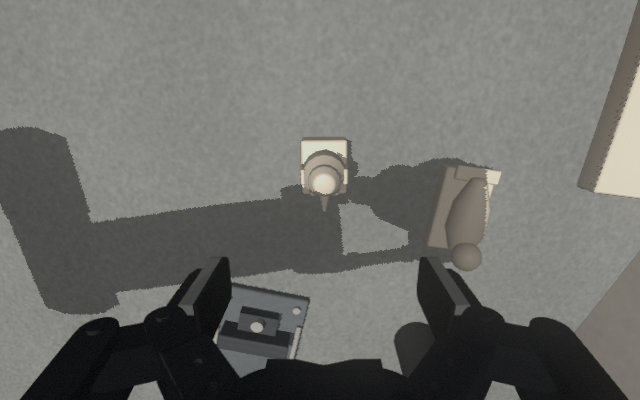

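Fit gives the penguin at (0.5137, 0.323), 0.030 plinth top, with the tool already aligned to within 1°. The wrist picture agrees: penguin at (325,165) between the fingers, seal well to the right. Descend and grip.

Emit:
carry_out(series="-0.0013 0.001 -0.04 0.3;0 0 -0.04 0;0 0 -0.04 0;0 0 -0.035 0;0 0 -0.025 0;0 0 -0.015 0;0 0 0 0", jaw=1)

```text
time: 4.6
tool_pos: [0.5129, 0.3231, 0.0493]
tcp_rot: [-1.701, -2.64, 0.003]
wrist_force: [-0.7, -0.6, 0.2]
width: 0.998
grip_force: 0.0
```

Emit:
carry_out(series="0 0 0 0;0 0 0 0;0 0 0 0;0 0 0 0;0 0 0 0;0 0 0 0", jaw=-1, grip_force=30)

```text
time: 5.35
tool_pos: [0.5141, 0.3247, 0.052]
tcp_rot: [1.699, 2.641, 0.003]
wrist_force: [-1.7, -0.7, 6.3]
width: 0.496
grip_force: 30.8
```

Emit:
carry_out(series="0 0 0.02 0;0 0 0.04 0;0 0 0.04 0;0.0037 -0.0337 0 -1.32;0.0037 -0.0337 0 -1.32;0.0037 -0.0337 0 -1.32;0.0037 -0.0337 0 -1.32;0.0037 -0.0337 0 -1.32;0.0022 -0.0337 0 -1.32;0.0022 -0.0337 0 -1.32;0.0023 -0.0337 0 -1.32;0.0023 -0.0337 0 -1.32;0.0023 -0.0337 0 -1.32;0 0 0 0;0 0 0 0")

```text
time: 7.22
tool_pos: [0.5429, -0.0126, 0.1506]
tcp_rot: [-1.993, -2.428, -0.001]
wrist_force: [0.3, 0.1, -3.1]
width: 0.495
grip_force: 32.0
```

```bash
python3 - <<'E'
from fit import *
s=bot.read_state();M=R.from_rotvec(s["tcp_rot"]).as_matrix();print(s["tool_pos"].round(4),np.degrees(np.arctan2(M[1,1],M[0,1])),s["width"],s["grip_force"],s["wrist_force"])
im,W=cloud("scene");cv2.imwrite("pics/s2.png",cv2.resize(im[100:300,220:470],None,fx=2.9,fy=2.9))
im,W=cloud("wrist");cv2.imwrite("pics/w2.png",im)
E
```

```text
[ 0.5429 -0.0126  0.1506] 11.238419670665051 0.49483970180851156 31.966804191470146 [ 0.27877082  0.11711834 -3.14652363]
```

View pics/s2.png

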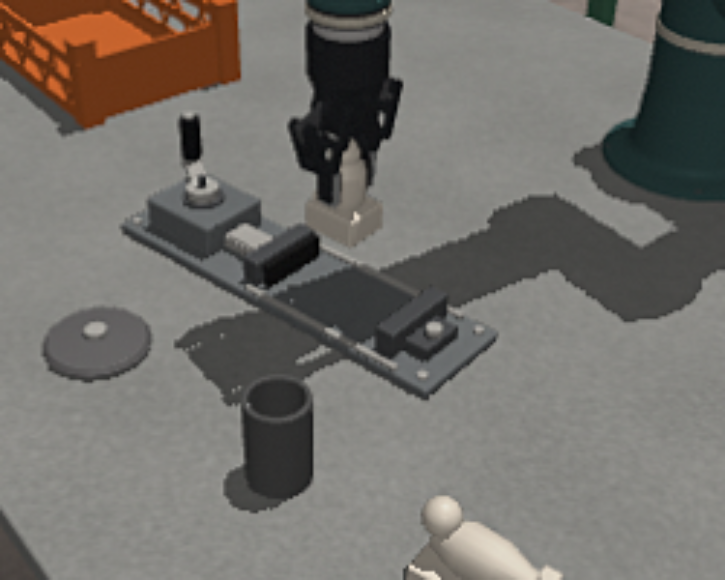

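The penguin hangs upright at (345,200) over the bed between the jaws. Lower it.

Emit:
carry_out(series="0 0 -0.035 0;0 0 -0.03 0;0 0 -0.014 0;0 0 -0.006 0;0 0 0 0;0 0 0 0")

```text
time: 8.07
tool_pos: [0.5443, -0.0127, 0.0665]
tcp_rot: [1.991, 2.427, 0.002]
wrist_force: [-0.1, 0.9, -3.6]
width: 0.501
grip_force: 32.0
```

Emit:
carry_out(series="0 0 -0.0015 0;0 0 -0.0015 0;0 0 0 0;0 0 0 0")

```text
time: 8.57
tool_pos: [0.5439, -0.0129, 0.064]
tcp_rot: [1.992, 2.428, 0.001]
wrist_force: [-2.6, 0.1, 5.6]
width: 0.497
grip_force: 32.7
```

Emit:
carry_out(series="0 0 0 0;0 0 0 0;0 0 0 0;0 0 0 0;0 0 0 0", jaw=1)

```text
time: 9.2
tool_pos: [0.5431, -0.0127, 0.0622]
tcp_rot: [-1.993, -2.429, 0.0]
wrist_force: [-0.8, 0.1, 0.6]
width: 0.999
grip_force: 0.0
```

Emit:
carry_out(series="0 0 0.03 0;0 0 0.05 0;0 0 0.05 0;0 -0.03 0.05 0;0.003 -0.06 0 0;0 -0.06 0 0;0 0 0 0;0 0 0 0;0 0 0 0")

```text
time: 10.32
tool_pos: [0.546, -0.1614, 0.242]
tcp_rot: [-1.99, -2.429, -0.0]
wrist_force: [0.1, 0.1, 0.5]
width: 1.001
grip_force: 0.0
```

```bash
python3 - <<'E'
from fit import *
a=np.radians(11.3);o=np.array([.549,-.0415]);ex=np.array([np.cos(a),np.sin(a)]);ey=np.array([-np.sin(a),np.cos(a)])
s=bot.read_state();print(s["tool_pos"].round(4),s["wrist_force"].round(2))
for n in("wrist","top","scene"):
    im,W=cloud(n);cv2.imwrite(f"pics/{n}3.png",im)
    W=W.reshape(-1,3);W=W[~np.isnan(W[:,0])];d=W[:,:2]-o;c=np.c_[d@ex,d@ey,W[:,2]]
    P=c[(abs(c[:,0])<.04)&(abs(c[:,1]-.03)<.05)]
    for lo,hi in((.036,.046),(.085,.115)):
        Q=P[(P[:,2]>lo)&(P[:,2]<hi)];print(n,lo,len(Q),rect(Q) if len(Q)>5 else 0)
    for nm,y0 in(("slide",-.06),("tail",.117)):
        q=c[(abs(c[:,0])<.042)&(abs(c[:,1]-y0)<.025)&(c[:,2]>.036)&(c[:,2]<.047)];
        if len(q):print(nm,len(q),np.percentile(q,[1,50,99],axis=0).round(4).tolist())
    q=W[(np.hypot(W[:,0]-.560,W[:,1]+.277)<.03)&(abs(W[:,2]-.119)<.005)]
    if len(q)>5: print("sleeve",len(q),cv2.minEnclosingCircle((q[:,:2]*1000).astype(np.float32)))
E
```

```text
[ 0.546  -0.1614  0.242 ] [0.14 0.06 0.52]
wrist 0.036 608 (array([-0. , 20.1]), 50.5, 44.9, 0.1)
wrist 0.085 1177 (array([-0.6, 15.3]), 32.1, 34.6, 89.2)
slide 2671 [[-0.0409, -0.0729, 0.0392], [-0.0008, -0.0581, 0.0415], [0.0409, -0.0393, 0.0435]]
sleeve 456 ((559.2249755859375, -276.44622802734375), 12.076220512390137)
top 0.036 205 (array([ 0.7, 26.3]), 49.7, 59.5, 0.1)
top 0.085 216 (array([-0.1, 24.8]), 38.8, 34.5, 51.0)
slide 499 [[-0.0408, -0.0748, 0.0371], [-0.0004, -0.0591, 0.0417], [0.0405, -0.041, 0.0458]]
tail 362 [[-0.0411, 0.1055, 0.0382], [-0.0005, 0.1163, 0.042], [0.0411, 0.127, 0.0458]]
scene 0.036 134 (array([ 0.6, 27.4]), 53.0, 62.8, 1.3)
scene 0.085 123 (array([ 6.5, 23.2]), 28.1, 42.0, 15.5)
slide 196 [[-0.0401, -0.0748, 0.0364], [0.0009, -0.0545, 0.0424], [0.0405, -0.0396, 0.046]]
tail 168 [[-0.0411, 0.1061, 0.0367], [0.0012, 0.1192, 0.0428], [0.0408, 0.1286, 0.0454]]
sleeve 32 ((560.8314208984375, -276.3097229003906), 11.992955207824707)
```

Penguin stands at (0, 27) mm in clamp axes, square within 1°, between the jaws. Now go to the sleeve at (0.5595, −0.2768).

Emit:
carry_out(series="0.0066 -0.0574 0 0;0.0066 -0.0574 0 0;0 0 -0.05 0;0 0 -0.05 0;0 0 -0.035 0;0 0 -0.017 0;0 0 0 0;0 0 0 0")

```text
time: 11.48
tool_pos: [0.5609, -0.278, 0.0923]
tcp_rot: [1.99, 2.427, 0.001]
wrist_force: [0.5, -0.6, 0.3]
width: 1.0
grip_force: 0.0
```

Emit:
carry_out(series="0 0 0 0;0 0 0 0;0 0 0 0;0 0 0 0;0 0 0 0;0 0 0 0;0 0 0 0", jaw=-1, grip_force=60)

```text
time: 12.35
tool_pos: [0.5598, -0.2776, 0.091]
tcp_rot: [1.992, 2.428, 0.001]
wrist_force: [0.8, 1.5, 5.2]
width: 0.266
grip_force: 58.6
```

```bash
python3 - <<'E'
from fit import *
s=bot.read_state();print(s["tool_pos"].round(4),s["wrist_force"].round(2),s["width"],s["grip_force"])
im,W=cloud("scene");cv2.imwrite("pics/s4.png",cv2.resize(im[90:250,220:420],None,fx=3,fy=3))
ph0=-112.9
for k in (0,1,2):
  print(";".join("%.4f %.4f 0 0"%tuple(.065*(np.array([np.cos(b),np.sin(b)])-np.array([np.cos(a),np.sin(a)]))) for i in range(20) for a,b in [np.radians([ph0-(20*k+i)*6,ph0-(20*k+i+1)*6])]))
E
```

```text
[ 0.5598 -0.2776  0.091 ] [0.81 1.49 5.19] 0.2655422478259613 58.61297070980072
-0.0061 0.0030 0 0;-0.0058 0.0036 0 0;-0.0054 0.0042 0 0;-0.0049 0.0047 0 0;-0.0044 0.0052 0 0;-0.0038 0.0056 0 0;-0.0032 0.0060 0 0;-0.0026 0.0063 0 0;-0.0019 0.0065 0 0;-0.0012 0.0067 0 0;-0.0005 0.0068 0 0;0.0002 0.0068 0 0;0.0009 0.0067 0 0;0.0016 0.0066 0 0;0.0023 0.0064 0 0;0.0030 0.0061 0 0;0.0036 0.0058 0 0;0.0042 0.0054 0 0;0.0047 0.0049 0 0;0.0052 0.0044 0 0
0.0056 0.0038 0 0;0.0060 0.0032 0 0;0.0063 0.0026 0 0;0.0065 0.0019 0 0;0.0067 0.0012 0 0;0.0068 0.0005 0 0;0.0068 -0.0002 0 0;0.0067 -0.0009 0 0;0.0066 -0.0016 0 0;0.0064 -0.0023 0 0;0.0061 -0.0030 0 0;0.0058 -0.0036 0 0;0.0054 -0.0042 0 0;0.0049 -0.0047 0 0;0.0044 -0.0052 0 0;0.0038 -0.0056 0 0;0.0032 -0.0060 0 0;0.0026 -0.0063 0 0;0.0019 -0.0065 0 0;0.0012 -0.0067 0 0
0.0005 -0.0068 0 0;-0.0002 -0.0068 0 0;-0.0009 -0.0067 0 0;-0.0016 -0.0066 0 0;-0.0023 -0.0064 0 0;-0.0030 -0.0061 0 0;-0.0036 -0.0058 0 0;-0.0042 -0.0054 0 0;-0.0047 -0.0049 0 0;-0.0052 -0.0044 0 0;-0.0056 -0.0038 0 0;-0.0060 -0.0032 0 0;-0.0063 -0.0026 0 0;-0.0065 -0.0019 0 0;-0.0067 -0.0012 0 0;-0.0068 -0.0005 0 0;-0.0068 0.0002 0 0;-0.0067 0.0009 0 0;-0.0066 0.0016 0 0;-0.0064 0.0023 0 0
```

View pics/s4.png

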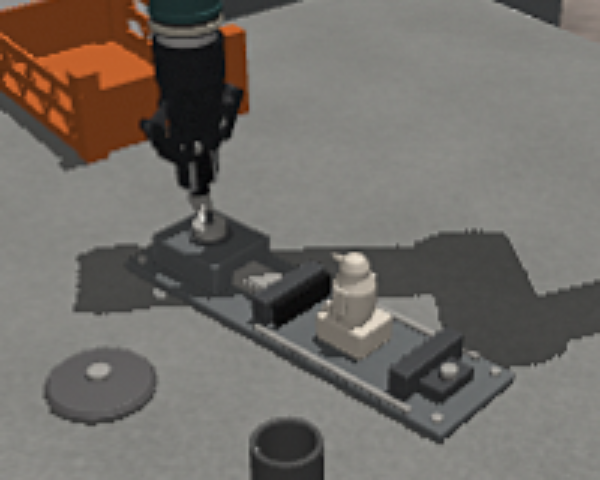

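The gripper holds the sleeve at (200,180), and the penguin stands in the bed at (352,300). Wind a first short arc and check the forces.

Emit:
carry_out(series="-0.0061 0.0030 0 0;-0.0058 0.0036 0 0;-0.0054 0.0042 0 0;-0.0049 0.0047 0 0;-0.0044 0.0052 0 0;-0.0038 0.0056 0 0")

```text
time: 13.15
tool_pos: [0.5302, -0.2535, 0.091]
tcp_rot: [1.989, 2.425, -0.002]
wrist_force: [3.0, -5.6, 1.1]
width: 0.267
grip_force: 58.8
```

Emit:
carry_out(series="-0.0032 0.0060 0 0;-0.0026 0.0063 0 0;-0.0019 0.0065 0 0;-0.0012 0.0067 0 0;-0.0005 0.0068 0 0;0.0002 0.0068 0 0;0.0009 0.0067 0 0;0.0016 0.0066 0 0;0.0023 0.0064 0 0")

```text
time: 14.28
tool_pos: [0.5234, -0.1942, 0.0909]
tcp_rot: [1.992, 2.429, -0.006]
wrist_force: [-5.3, -5.4, 7.7]
width: 0.272
grip_force: 59.6
```

Emit:
carry_out(series="0.0030 0.0061 0 0;0.0036 0.0058 0 0;0.0042 0.0054 0 0;0.0047 0.0049 0 0;0.0052 0.0044 0 0;0.0056 0.0038 0 0;0.0060 0.0032 0 0;0.0063 0.0026 0 0;0.0065 0.0019 0 0;0.0067 0.0012 0 0;0.0068 0.0005 0 0;0.0068 -0.0002 0 0;0.0067 -0.0009 0 0;0.0066 -0.0016 0 0;0.0064 -0.0023 0 0")

```text
time: 16.15
tool_pos: [0.6082, -0.1569, 0.0909]
tcp_rot: [-1.99, -2.426, 0.002]
wrist_force: [-6.9, 3.6, 9.8]
width: 0.268
grip_force: 60.0
```

Emit:
carry_out(series="0.0061 -0.0030 0 0;0.0058 -0.0036 0 0;0.0054 -0.0042 0 0;0.0049 -0.0047 0 0;0.0044 -0.0052 0 0;0.0038 -0.0056 0 0;0.0032 -0.0060 0 0;0.0026 -0.0063 0 0;0.0019 -0.0065 0 0;0.0012 -0.0067 0 0")

```text
time: 17.4
tool_pos: [0.6485, -0.2078, 0.0909]
tcp_rot: [-1.991, -2.427, -0.002]
wrist_force: [-2.6, 6.2, 8.1]
width: 0.265
grip_force: 59.9
```

```bash
cat > chk.py <<'E'
from fit import *
a=np.radians(11.3);o=np.array([.549,-.0415]);ex=np.array([np.cos(a),np.sin(a)]);ey=np.array([-np.sin(a),np.cos(a)])
s=bot.read_state();r=s["tool_pos"][:2]-[.5845,-.2177];ph=np.degrees(np.arctan2(r[1],r[0]));t=np.array([r[1],-r[0]])/np.hypot(*r)
print(s["time"],s["tool_pos"].round(4),"rad",np.hypot(*r).round(4),"phi",ph.round(1),"crank",np.radians((-78.7-ph)%360).round(3),"F",s["wrist_force"].round(2),"Ftan",(s["wrist_force"][:2]@t).round(2),"Frad",(s["wrist_force"][:2]@r/np.hypot(*r)).round(2))
for n in("top","scene"):
    im,W=cloud(n);cv2.imwrite(f"pics/{n}_{s['time']:.1f}.png",im)
    W=W.reshape(-1,3);W=W[~np.isnan(W[:,0])];d=W[:,:2]-o;c=np.c_[d@ex,d@ey,W[:,2]]
    q=c[(abs(c[:,0])<.035)&(c[:,2]>.036)&(c[:,2]<.047)&(c[:,1]>-.08)&(c[:,1]<.14)]
    h=np.histogram(q[:,1],np.arange(-.08,.142,.004))[0];print(n,h.tolist())
    e=c[(abs(abs(c[:,0])-.036)<.008)&(c[:,2]>.036)&(c[:,2]<.047)&(c[:,1]>-.08)&(c[:,1]<.09)]
    if len(e): print("jaw span",np.percentile(e[:,1],[1,99]).round(4))
    P=c[(abs(c[:,0])<.024)&(c[:,2]>.085)&(c[:,2]<.115)&(c[:,1]>-.02)&(c[:,1]<.1)]
    if len(P)>5: print("head",rect(P))
E
python3 chk.py
```

```text
17.4 [ 0.6485 -0.2078  0.0909] rad 0.0648 phi 8.8 crank 4.756 F [-2.65  6.17  8.06] Ftan -6.5 Frad -1.67
top [0, 0, 0, 0, 0, 0, 0, 0, 0, 1, 0, 0, 1, 0, 0, 1, 0, 0, 48, 55, 57, 54, 49, 36, 31, 51, 37, 23, 16, 15, 10, 3, 1, 1, 2, 2, 7, 13, 24, 36, 38, 19, 0, 0, 0, 0, 37, 56, 56, 54, 53, 44, 0, 0, 3]
jaw span [-0.0077  0.0254]
head (array([ 1.7, 53.8]), 35.5, 37.0, 42.5)
scene [0, 0, 0, 0, 0, 0, 0, 0, 0, 0, 0, 0, 0, 0, 0, 0, 0, 1, 12, 16, 23, 14, 13, 25, 2, 13, 8, 5, 5, 6, 3, 6, 7, 2, 5, 5, 9, 7, 16, 17, 21, 24, 0, 0, 0, 0, 9, 21, 18, 23, 20, 39, 9, 1, 0]
jaw span [-0.0072  0.0278]
head (array([ 5.8, 53. ]), 26.5, 44.8, 15.0)
```

Emit:
carry_out(series="0.0005 -0.0068 0 0;-0.0002 -0.0068 0 0;-0.0009 -0.0067 0 0;-0.0016 -0.0066 0 0;-0.0023 -0.0064 0 0;-0.0030 -0.0061 0 0;-0.0036 -0.0058 0 0;-0.0042 -0.0054 0 0;0 0 0 0")

```text
time: 18.62
tool_pos: [0.634, -0.259, 0.0909]
tcp_rot: [-1.993, -2.428, -0.003]
wrist_force: [0.4, 4.6, 5.8]
width: 0.267
grip_force: 59.4
```

```bash
python3 chk.py; python3 - <<'E'
import numpy as np
p=7.1-48
for i in range(14):
    a,b=np.radians([p-2*i,p-2*i-2]);print("%d: %.5f %.5f"%(i,*(.065*np.array([np.cos(b)-np.cos(a),np.sin(b)-np.sin(a)]))))
E
```

```text
18.625 [ 0.634  -0.259   0.0909] rad 0.0645 phi -39.8 crank 5.605 F [0.45 4.59 5.79] Ftan -3.81 Frad -2.59
top [0, 0, 0, 0, 0, 0, 0, 1, 0, 0, 0, 0, 0, 0, 0, 0, 0, 0, 0, 0, 0, 31, 56, 54, 53, 53, 53, 11, 55, 42, 24, 20, 17, 13, 8, 1, 2, 0, 1, 6, 10, 18, 33, 39, 31, 0, 37, 56, 56, 54, 51, 45, 0, 0, 1]
jaw span [0.0061 0.039 ]
head (array([ 2.3, 67.7]), 35.0, 39.9, 36.8)
scene [0, 0, 0, 0, 0, 0, 0, 0, 0, 0, 0, 0, 0, 0, 0, 0, 0, 0, 0, 0, 0, 10, 13, 20, 17, 15, 23, 8, 9, 8, 5, 6, 7, 4, 7, 5, 3, 4, 5, 8, 10, 17, 15, 21, 27, 2, 9, 20, 19, 26, 19, 40, 5, 0, 1]
jaw span [0.0067 0.0383]
head (array([ 5.2, 66.6]), 25.5, 44.3, 16.5)
0: -0.00152 -0.00169
1: -0.00157 -0.00163
2: -0.00163 -0.00158
3: -0.00168 -0.00152
4: -0.00174 -0.00146
5: -0.00179 -0.00140
6: -0.00183 -0.00134
7: -0.00188 -0.00127
8: -0.00192 -0.00121
9: -0.00196 -0.00114
10: -0.00200 -0.00107
11: -0.00204 -0.00100
12: -0.00207 -0.00093
13: -0.00210 -0.00085
```

Emit:
carry_out(series="-0.0015 -0.0017 0 0;-0.0016 -0.0016 0 0;-0.0016 -0.0016 0 0")

```text
time: 19.1
tool_pos: [0.6302, -0.2632, 0.091]
tcp_rot: [1.993, 2.428, 0.005]
wrist_force: [2.9, 6.8, 5.4]
width: 0.265
grip_force: 59.3
```

Emit:
carry_out(series="-0.0017 -0.0015 0 0;-0.0017 -0.0015 0 0")

```text
time: 19.35
tool_pos: [0.6269, -0.2663, 0.091]
tcp_rot: [1.992, 2.428, 0.005]
wrist_force: [4.6, 6.6, 4.9]
width: 0.268
grip_force: 59.3
```

Emit:
carry_out(series="-0.0018 -0.0014 0 0")

```text
time: 19.48
tool_pos: [0.6252, -0.2677, 0.091]
tcp_rot: [1.992, 2.428, 0.005]
wrist_force: [3.6, 5.3, 3.7]
width: 0.267
grip_force: 59.3
```

Emit:
carry_out(series="-0.0018 -0.0013 0 0")

```text
time: 19.6
tool_pos: [0.6235, -0.2691, 0.091]
tcp_rot: [1.992, 2.428, 0.005]
wrist_force: [4.0, 6.6, 3.9]
width: 0.263
grip_force: 59.3
```

```bash
python3 chk.py
```

```text
19.6 [ 0.6235 -0.2691  0.091 ] rad 0.0645 phi -52.9 crank 5.832 F [3.98 6.59 3.91] Ftan -7.16 Frad -2.85
top [0, 0, 0, 0, 1, 0, 0, 0, 0, 0, 0, 0, 0, 1, 1, 0, 0, 0, 0, 0, 1, 0, 36, 53, 52, 55, 55, 45, 17, 52, 46, 19, 16, 16, 12, 5, 3, 0, 0, 1, 7, 10, 20, 31, 37, 27, 36, 55, 56, 53, 54, 43, 0, 0, 2]
jaw span [0.0093 0.0422]
head (array([ 1.7, 71.1]), 35.1, 37.6, 40.9)
scene [0, 0, 0, 0, 0, 0, 0, 0, 0, 0, 0, 0, 0, 0, 0, 0, 0, 0, 0, 0, 0, 0, 7, 22, 19, 17, 13, 27, 5, 11, 7, 8, 5, 7, 4, 7, 5, 4, 3, 7, 8, 10, 12, 16, 20, 19, 11, 18, 23, 20, 18, 41, 4, 0, 1]
jaw span [0.0099 0.0457]
head (array([ 7.2, 69.6]), 28.3, 42.8, 11.1)
```

Emit:
carry_out(series="-0.0019 -0.0013 0 0")

```text
time: 19.82
tool_pos: [0.6217, -0.2704, 0.091]
tcp_rot: [1.992, 2.428, 0.005]
wrist_force: [4.4, 5.8, 4.4]
width: 0.268
grip_force: 59.3
```

Emit:
carry_out(series="-0.0019 -0.0012 0 0")

```text
time: 19.95
tool_pos: [0.6198, -0.2717, 0.091]
tcp_rot: [1.992, 2.427, 0.005]
wrist_force: [4.4, 5.3, 3.6]
width: 0.269
grip_force: 59.3
```

Emit:
carry_out(series="-0.0020 -0.0011 0 0")

```text
time: 20.08
tool_pos: [0.6179, -0.2729, 0.091]
tcp_rot: [1.992, 2.427, 0.005]
wrist_force: [5.1, 5.2, 4.1]
width: 0.264
grip_force: 59.3
```

```bash
python3 chk.py
```

```text
20.075 [ 0.6179 -0.2729  0.091 ] rad 0.0645 phi -58.9 crank 5.937 F [5.11 5.18 4.05] Ftan -7.06 Frad -1.79
top [0, 0, 0, 0, 0, 0, 0, 0, 0, 0, 0, 0, 0, 0, 0, 0, 0, 0, 0, 0, 0, 0, 16, 53, 54, 53, 52, 58, 15, 46, 53, 27, 14, 18, 14, 7, 3, 0, 0, 1, 5, 8, 16, 22, 38, 40, 42, 56, 55, 52, 54, 45, 0, 0, 1]
jaw span [0.0111 0.0437]
head (array([ 0.3, 72.2]), 36.4, 37.0, 44.4)
scene [0, 0, 0, 0, 0, 0, 0, 0, 0, 0, 0, 0, 0, 0, 0, 0, 0, 0, 0, 0, 0, 0, 2, 15, 22, 15, 18, 19, 12, 10, 5, 11, 4, 4, 7, 6, 5, 3, 7, 3, 6, 8, 13, 14, 17, 23, 12, 21, 19, 24, 20, 40, 6, 0, 1]
jaw span [0.011  0.0462]
head (array([ 3.2, 74.6]), 32.1, 34.2, 39.6)
```

Emit:
carry_out(series="-0.0020 -0.0010 0 0")

```text
time: 20.3
tool_pos: [0.616, -0.2739, 0.091]
tcp_rot: [1.991, 2.427, 0.005]
wrist_force: [4.4, 4.8, 3.3]
width: 0.268
grip_force: 59.2
```

Emit:
carry_out(series="-0.0020 -0.0010 0 0")

```text
time: 20.42
tool_pos: [0.614, -0.275, 0.091]
tcp_rot: [1.991, 2.427, 0.005]
wrist_force: [4.8, 5.7, 2.7]
width: 0.268
grip_force: 59.2
```

```bash
python3 chk.py
```

```text
20.425 [ 0.614 -0.275  0.091] rad 0.0645 phi -62.7 crank 6.005 F [4.84 5.66 2.71] Ftan -6.89 Frad -2.81
top [0, 0, 0, 0, 0, 0, 0, 0, 0, 0, 0, 0, 0, 1, 0, 0, 0, 0, 0, 0, 0, 0, 0, 53, 54, 55, 57, 53, 29, 37, 53, 34, 23, 19, 15, 8, 4, 0, 1, 1, 2, 8, 15, 21, 37, 40, 50, 55, 56, 54, 52, 45, 0, 0, 1]
jaw span [0.0126 0.0447]
head (array([-0.9, 73.2]), 39.4, 32.9, 55.4)
scene [0, 0, 0, 0, 0, 0, 0, 0, 0, 0, 0, 0, 0, 0, 0, 0, 0, 0, 0, 0, 0, 0, 2, 15, 15, 17, 18, 18, 21, 7, 10, 6, 6, 5, 5, 7, 3, 7, 4, 5, 8, 7, 13, 16, 17, 17, 17, 20, 21, 19, 23, 40, 4, 0, 1]
jaw span [0.0127 0.0458]
head (array([ 7.1, 74.6]), 25.3, 42.4, 14.8)
```

```bash
python3 - <<'E'
import cv2
a=cv2.imread("pics/top_20.4.png")[215:300,280:440]; cv2.imwrite("pics/c5.png",cv2.resize(a,None,fx=5,fy=5,interpolation=cv2.INTER_CUBIC))
E
```

```text
(no output)
```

View pics/c5.png

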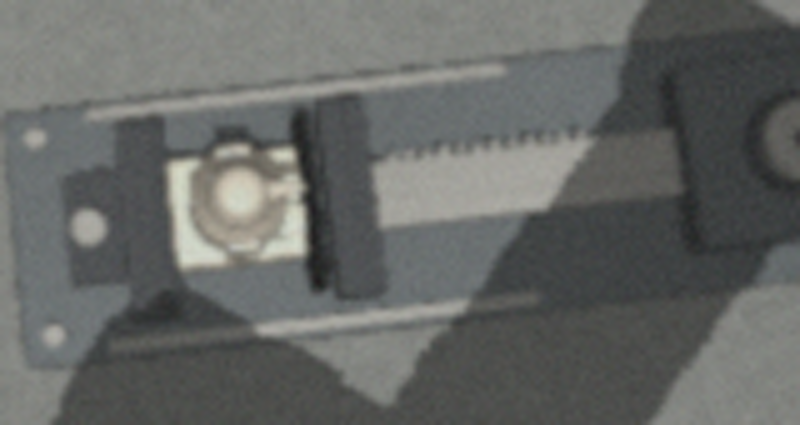

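Emit:
carry_out(series="-0.0021 -0.0009 0 0")

```text
time: 20.65
tool_pos: [0.6123, -0.2759, 0.091]
tcp_rot: [1.991, 2.426, 0.006]
wrist_force: [5.4, 5.3, 2.3]
width: 0.263
grip_force: 59.2
```

Emit:
carry_out(series="-0.0021 -0.0008 0 0")

```text
time: 20.78
tool_pos: [0.6104, -0.2768, 0.091]
tcp_rot: [1.991, 2.426, 0.006]
wrist_force: [7.4, 5.3, 1.7]
width: 0.268
grip_force: 59.2
```

```bash
python3 chk.py
```

```text
20.775 [ 0.6104 -0.2768  0.091 ] rad 0.0645 phi -66.3 crank 6.067 F [7.38 5.29 1.71] Ftan -8.89 Frad -1.88
top [0, 0, 0, 0, 0, 1, 0, 0, 0, 0, 0, 0, 0, 0, 0, 0, 0, 0, 0, 0, 0, 0, 0, 38, 55, 53, 54, 55, 43, 37, 52, 35, 22, 18, 15, 8, 4, 0, 1, 0, 2, 7, 15, 21, 36, 40, 50, 56, 55, 53, 53, 46, 0, 0, 2]
jaw span [0.0131 0.0449]
head (array([-0.5, 73.6]), 38.6, 35.4, 51.8)
scene [0, 0, 0, 0, 0, 0, 0, 0, 0, 0, 0, 0, 0, 0, 0, 0, 0, 0, 0, 0, 0, 0, 0, 11, 19, 15, 17, 18, 21, 8, 7, 11, 4, 3, 8, 6, 4, 6, 5, 3, 7, 8, 13, 14, 15, 15, 19, 18, 20, 20, 19, 42, 10, 0, 2]
jaw span [0.0139 0.0461]
head (array([ 7.4, 74.5]), 30.1, 42.2, 18.5)
```

The plinth lies square against the tail stop (170,200) and the jaw pad (310,200), and the tangential force has begun to rise: contact was at about crank 6.0. Small steps now.

Emit:
carry_out(series="-0.0021 -0.0007 0 0")

```text
time: 21.0
tool_pos: [0.6086, -0.2775, 0.091]
tcp_rot: [1.99, 2.425, 0.007]
wrist_force: [8.4, 4.9, 1.3]
width: 0.266
grip_force: 59.1
```

Emit:
carry_out(series="-0.0011 -0.0003 0 0")

```text
time: 21.12
tool_pos: [0.6076, -0.2779, 0.091]
tcp_rot: [1.99, 2.425, 0.007]
wrist_force: [7.5, 4.6, 0.7]
width: 0.263
grip_force: 59.1
```

```bash
python3 chk.py
```

```text
21.125 [ 0.6076 -0.2779  0.091 ] rad 0.0645 phi -69.0 crank 6.113 F [7.55 4.58 0.75] Ftan -8.69 Frad -1.56
top [0, 0, 0, 0, 0, 0, 1, 0, 0, 0, 1, 0, 0, 0, 0, 0, 0, 0, 0, 0, 0, 0, 0, 31, 53, 56, 51, 57, 54, 38, 51, 36, 18, 21, 16, 8, 4, 0, 1, 1, 3, 7, 15, 22, 37, 40, 50, 56, 56, 54, 53, 45, 0, 0, 2]
jaw span [0.0139 0.0449]
head (array([ 2.6, 73.1]), 33.6, 38.8, 36.7)
scene [0, 0, 0, 0, 0, 0, 0, 0, 0, 0, 1, 0, 0, 0, 0, 0, 0, 1, 0, 0, 0, 0, 0, 9, 16, 18, 18, 17, 17, 11, 7, 11, 4, 6, 6, 4, 6, 4, 3, 7, 6, 9, 13, 16, 18, 18, 15, 24, 19, 19, 25, 38, 6, 0, 1]
jaw span [0.0135 0.0467]
head (array([ 6., 75.]), 27.4, 38.2, 26.6)
```

Emit:
carry_out(series="-0.0011 -0.0003 0 0")

```text
time: 21.35
tool_pos: [0.6068, -0.2782, 0.091]
tcp_rot: [1.99, 2.425, 0.007]
wrist_force: [8.8, 4.1, 1.3]
width: 0.264
grip_force: 59.1
```

Emit:
carry_out(series="-0.0011 -0.0003 0 0")

```text
time: 21.48
tool_pos: [0.6058, -0.2786, 0.0911]
tcp_rot: [1.99, 2.425, 0.007]
wrist_force: [9.7, 4.7, -0.1]
width: 0.265
grip_force: 59.1
```

```bash
python3 chk.py
```

```text
21.475 [ 0.6058 -0.2786  0.0911] rad 0.0645 phi -70.7 crank 6.144 F [ 9.69  4.69 -0.11] Ftan -10.69 Frad -1.23
top [0, 0, 0, 0, 0, 0, 0, 0, 0, 0, 0, 0, 0, 0, 0, 0, 0, 0, 0, 0, 0, 0, 0, 26, 52, 55, 53, 57, 58, 37, 55, 34, 18, 19, 15, 8, 4, 0, 1, 1, 3, 7, 15, 22, 37, 40, 49, 55, 56, 53, 54, 43, 0, 0, 1]
jaw span [0.0143 0.0451]
head (array([ 2.2, 73.7]), 33.8, 40.0, 37.4)
scene [0, 0, 0, 0, 0, 0, 0, 0, 0, 0, 0, 0, 0, 0, 0, 0, 0, 0, 0, 0, 0, 0, 0, 9, 12, 19, 15, 17, 21, 10, 9, 5, 6, 6, 7, 7, 3, 7, 6, 4, 5, 8, 11, 19, 16, 17, 14, 22, 19, 19, 20, 38, 12, 0, 0]
jaw span [0.0145 0.0457]
head (array([ 0.8, 77.2]), 35.9, 36.1, 48.6)
```

About 15–16 N by the force rise (3.9 N) and angle past contact (~0.15 rad). Let go and retreat upward.

Emit:
carry_out(series="0 0 0 0;0 0 0 0;0 0 0 0;0 0 0 0;0 0 0 0;0 0 0 0", jaw=1)

```text
time: 22.32
tool_pos: [0.6025, -0.2796, 0.0903]
tcp_rot: [1.993, 2.429, -0.0]
wrist_force: [0.5, -0.7, 0.2]
width: 0.999
grip_force: 0.0
```

Emit:
carry_out(series="0 0 0.02 0;0 0 0.04 0;0 0 0.05 0;0 0 0.05 0;0 -0.05 0 0;0 -0.05 0 0;0 0 0 0;0 0 0 0;0 0 0 0")

```text
time: 23.45
tool_pos: [0.6027, -0.3784, 0.2507]
tcp_rot: [-1.991, -2.43, -0.001]
wrist_force: [0.4, -0.4, 0.5]
width: 0.999
grip_force: 0.0
```

```bash
python3 chk.py; python3 - <<'E'
from fit import *
for n in ("top","scene"):
    im,W=cloud(n);
    if n=="scene": cv2.imwrite("pics/s6.png",cv2.resize(im[90:330,220:470],None,fx=2.4,fy=2.4))
    W=W.reshape(-1,3);W=W[~np.isnan(W[:,0])]
    q=W[(np.hypot(W[:,0]-.5845,W[:,1]+.2177)<.085)&(abs(W[:,2]-.119)<.005)]
    if len(q)>5:
        c,r=cv2.minEnclosingCircle((q[:,:2]*1000).astype(np.float32));v=np.array(c)/1000-[.5845,-.2177];print(n,"sleeve",c,r,np.radians((-78.7-np.degrees(np.arctan2(v[1],v[0])))%360))
E
```

```text
23.45 [ 0.6027 -0.3784  0.2507] rad 0.1617 phi -83.5 crank 0.084 F [ 0.37 -0.37  0.52] Ftan -0.33 Frad 0.41
top [0, 0, 0, 0, 0, 0, 0, 0, 0, 0, 0, 0, 0, 0, 0, 0, 0, 0, 0, 0, 0, 1, 0, 24, 54, 56, 51, 55, 59, 39, 54, 33, 18, 17, 17, 8, 4, 0, 1, 1, 3, 7, 15, 22, 36, 40, 50, 56, 55, 55, 52, 44, 0, 0, 0]
jaw span [0.0142 0.045 ]
head (array([-0.7, 73.6]), 38.8, 35.0, 52.9)
scene [1, 0, 0, 0, 0, 0, 0, 0, 0, 0, 0, 0, 0, 0, 0, 0, 0, 0, 0, 0, 0, 0, 0, 6, 15, 20, 16, 16, 18, 15, 5, 8, 7, 7, 6, 6, 4, 6, 4, 5, 6, 8, 14, 13, 17, 18, 14, 23, 21, 20, 24, 36, 5, 0, 1]
jaw span [0.0147 0.0453]
head (array([ 6.7, 76. ]), 27.9, 41.3, 23.3)
top sleeve (606.0863037109375, -278.8736267089844) 12.133966445922852 6.1411786853876364
scene sleeve (606.7323608398438, -276.4252624511719) 11.500051498413086 6.118499663615666
```

View pics/s6.png

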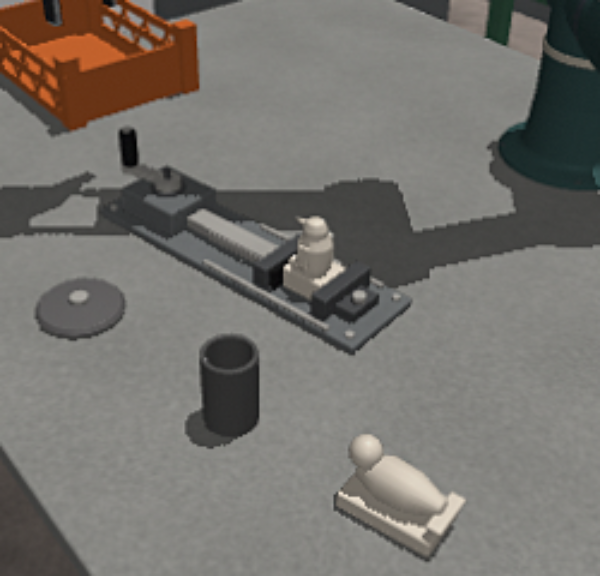

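The penguin is clamped upright between the jaws at (315,260). The crank stayed at about 6.14 rad, the gripper is clear, and the bystanders haven't moved.

```bash
python3 -c "
from workcell import bot
print(bot.finish_job())"
```

```text
the job is handed in; nothing more can be done
None
```

The job is handed in: the penguin stands square in the clamp, nipped at about 15 N (estimated from the rise in crank force and the angle past contact, not measured directly), with the sleeve released and the other things where they were.

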